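# Third hand for a new drawer pull

## Task

The little kit drawer on the bar is getting a new pull. First push the open drawer home until its catch takes it; then pick up the loose steel pull by its black grip, slip the slots in its two ears over the two studs on the drawer front until the ears lie flat against the wood, and press it there with a steady 12 N or so (6 to 18 N), so that a colleague can run on the nuts with the hex key. Finish while still holding and pressing the pull, do not let go, and leave the other things on the counter and on the drawer unit where they are.

Things in the scene. Friction and masses are not known exactly. Their poses are not given: they have to be found in the camera images.
- kit_unit: Fixed dark-wood counter-top kit unit, 150 deep (x) x 250 wide (y) x 105 high, a 3 mm black rubber mat inlaid on its top with an 8 mm lip at the back, holding one drawer. Origin: centre of its underside, on the counter. Its x axis points into the unit, away from its front (level); y to the left as seen facing the front; z up. It does not move.
- kit_drawer (a joint): Metres the drawer stands open (0.025 to 0.05 at first); it slides out along the unit's -x; 0 = home. Friction about 1 N; from 13 mm before home a spring roller catch resists with up to about 10 N, at 5 mm it snaps over and draws it home. Home, the front rests on rubber buffers that yield 1 mm per 6 N of further push (rests at 0 to -0.0015, about -0.002 at 12 N, stop -0.004).
- seat (a point): Middle between the two studs on the outer face of the drawer front, 65 mm above the counter; moves with the drawer, axes as the unit's. The front is a light-brown wooden panel 246 wide x 91 high (10 to 101 mm above the counter) x 14 thick; home, its face stands 92 mm before the unit's origin. Behind it the drawer box is open at the top.
- stud_left (a point): Root of the left stud (60 mm to +y of seat) on the front's face. Both studs are bare steel, 5 mm in diameter with round tips, and stick straight out of the face along -x by 11.5 mm.
- stud_right (a point): Root of the right stud, 60 mm to -y of seat, like the left one.
- pull: Loose steel strap pull, hat-shaped in plan, 156 long (y) x 49 deep (x) x 30 high, 180 g, standing on its lower edge. Origin: mid length, on the mounting plane (flat backs of the two ears), at the lower edge. x: the way the ears are pressed on to the drawer front; the bow with the grip lies to -x; z up. Mounted, its axes are parallel to the unit's, z up as it stands now.
- pull_grip (a point): Centre of the ribbed black grip sleeve in the middle of the pull's bow: 14 thick (x) x 56 long (y) x 30 high, 41 mm before the mounting plane, 15 mm above the lower edge. Between sleeve and mounting plane is a gap 34 mm deep and 80 mm wide, open above and below: room for one finger.
- pull_back (a point): Point on the pull's mounting plane, mid length and mid height; seated, it meets seat. Ears: 4 thick, 42 to 78 mm off the middle, each with a through slot 12 long (y) x 10.5 high (z) centred 60 mm to the side of this point at its height.
- tamper: Bystander: tamper with black handle, 58 across, 102 high, standing on the rear of the unit's mat, left. Origin: centre of its underside.
- leveller: Bystander: black puck leveller, 64 across, 36 high, on the rear of the unit's mat, right. Origin: centre of its underside.
- cocoa_shaker: Bystander: cocoa shaker, 72 across, 110 high, standing on the counter right of the unit. Origin: centre of its underside.
- nut_dish: Bystander: saucer 114 across, 14 high, with the two steel nuts for the studs in it, on the counter near the robot. Origin: centre of its underside.
- hex_key: Bystander: black hex key 102 x 28 x 5 lying near the saucer. Origin: centre of its underside.

How it is judged (in metres and radians):
On the way, in this order (a step that is already met when the one before it is completed fails the run):
1. the drawer is pushed home on its catch while the pull still stands on the counter (value of joint kit_drawer below 0.003 m and height (world z) of pull below 0.01 m), for 0.2 s.
2. the pull is lifted off the counter in the fingers (height (world z) of pull above 0.03 m and contact force between the fingers and pull above 3 N), for 0.2 s.
At the end, for the whole second after the job is handed in: Drawer home within 3 mm; pull over both studs, ears flat on the front (pull_back within 3 mm of seat along x, 5 mm in y, 4 mm in z, square within 3.5 degrees); for the whole last second the fingers still hold it and it bears on the drawer front with 6 to 18 N (value of joint kit_drawer below 0.003 m and x of pull_back in the frame of seat between -0.003 and 0.003 m and y of pull_back in the frame of seat between -0.005 and 0.005 m and z of pull_back in the frame of seat between -0.004 and 0.004 m and angle between the z axis of pull and the z axis of kit_unit, either way round below 0.08 rad and angle between the x axis of pull and the x axis of kit_unit, either way round below 0.06 rad and contact force between pull and kit_unit between 6 and 18 N and contact force between the fingers and pull above 3 N); the arm keeps its last pose, push and grip.
It fails at once if tamper is moved more than 30 mm (distance of tamper from where it was at the start of the episode above 0.03 m).
It fails at once if leveller is moved more than 30 mm (distance of leveller from where it was at the start of the episode above 0.03 m).
It fails at once if cocoa_shaker is moved more than 30 mm (distance of cocoa_shaker from where it was at the start of the episode above 0.03 m).
It fails at once if nut_dish is moved more than 30 mm (distance of nut_dish from where it was at the start of the episode above 0.03 m).
It fails at once if hex_key is moved more than 30 mm (distance of hex_key from where it was at the start of the episode above 0.03 m).
It also fails if it takes over 72 s, if anything falls off the work surface, if the arm or the gripper's body presses on something with over 40 N, if the wrist force passes 120 N, or if a joint passes its speed limit or range.

## Robot

A 7-joint arm with a two-finger parallel gripper is mounted at the origin on the work surface; the furniture and walls round the work are solid. World frame = base frame: x ahead of the robot, y to its left, z up, the work surface at z = 0. Lengths are in mm, angles in rad, forces in N, time in s.
With the tool pointing down it reaches from about 350 to 775 mm from the base axis. Payload 3.1 kg.
Tool frame: the origin (TCP) lies between the finger pads; the fingertips stand 25 mm ahead of it and the grasp point (between the pads) lies 6 mm ahead of it; z points along the fingers, y is the line along which they close (so a half turn about z gives the same grasp; the last joint's range is limited). The gripper opens to 85 mm and grips with 20 to 120 N. Pads are 22 mm wide; open, the fingers measure 114 mm over their backs; the gripper's body (76 mm by 85 mm) begins 54 mm behind the grasp point. The pads swing forward as they close: fully open they stand 13 mm farther back than shut.
Start: joints at [1.06, 0.311, 0.014, 1.512, -0.004, 1.319, -0.027], TCP at [248.533, -490.661, 256.304] pointing down, gripper open.
Joint ranges: [-2.7, 2.7], [-0.3, 1.91], [-1.27, 1.3], [0.12, 2.57], [-1.44, 4.58], [0.2, 2.03], [-3.05, 3.05]. Speed limits (rad/s): [2.79, 2.79, 3.14, 3.14, 3.14, 3.14, 3.14].

## Interface

Orientations are given as a rotation vector (axis times angle).
In Python, from rig import ctrl, capture, workorder gives the robot as it stands.
- The arm moves only by the tool play_rows, never from a script. Its argument "targets" is a list that holds one entry, the list of rows, each a list of 7 numbers: the opening, from 0 (shut) to 1 (fully open), then the shift along the tool's x, y, z scaled (see below), then the turn, a rotation vector about the tool's x, y, z scaled (see below). In form: [[[claw, dx, dy, dz, ax, ay, az], ...]]. A call has 1 to 5 rows; each row is the pose to reach, as a shift and turn from the pose commanded when the call began, along the tool's axes at that moment, turning the shorter way round; what a row does not reach only later rows make up. The controller multiplies each number of a shift by 0.2 m and each number of a turn by 180 degrees. A row lasts 1/8 s, in which the tool goes at most 62.5 mm and 10.7 degrees, less where a joint would pass 70% of its speed; a pose out of reach is approached as far as the arm can. A call with a number of a shift or a turn outside -1 to 1 is refused whole. A call with a gripper value outside its range is refused whole. The fingers move at their own pace and stop on an object; "newtons" is the grip in N (left out, the last holds). Time passes only in rows, so rows that repeat a pose let the fingers close. It gives the time, the measured TCP pose, the force, the opening and the grip force at its end, in the units of the state.
- ctrl.read_state(): the state, without advancing time (a new reading comes with each control period).
- capture(name): name is "scene" or "side" or "wrist"; returns a dict with "color" (400x640x3 uint8, blue, green, red), "mtx" (3x3 intrinsics, pixels), "world_from_camera" (4x4, takes a point from camera to world coordinates); the wrist camera has in their place "tool_from_camera" (4x4, takes a point from camera to tool coordinates, whose origin is the TCP and whose axes are the flange's). Camera axes: x right, y down, z forward; pixel columns grow to the right and rows downward; lengths in mm; the calibration is good to about 2 mm. A picture is of the moment at which its call begins: read the wrist's pose just before it. There is no depth.
- workorder.job_done(): hands the job in; it is judged then, once.
The state is a dict: "time": time; "q": joint angles; "joint_vel": joint speeds; "effort": joint torques, N m; "ee_pos": TCP position; "orientation": TCP orientation; "contact_force": force on the tool from outside, world axes, zero at the start; "moment": the same for the moment, N m; "gripper_width": finger opening in mm; "grip_force": force on a finger pad.
Only numpy, scipy, OpenCV 4.12 (cv2) and the standard library are available. Lean on these libraries where they do the work, as an engineer would, in place of code of your own. Each camera call takes 0.05 s, during which the arm holds its last target. There are 200 camera calls.

## Working session

There is one attempt and no reset: what is moved stays moved. The work goes in short steps, Python scripts to look and compute and a tool call to move; the robot and the scene stay as the last step left them, time stands still between calls to the robot, and variables do not carry over. Pictures are saved under pics/ and viewed, at most 10 in all, crops included, and the job is handed in when it is done.

Besides the shell and the picture viewer there is one more tool, called after "Request:" by a JSON object that holds its "fn" and its "kwargs", one argument or row to a line. play_rows: Moves the arm, as the interface text tells. Shifts and turns lie within -1 to 1; 1 stands for 0.2 m of shift or 180 degrees of turn. Its arguments: {"type":"object","properties":{"targets":{"type":"array","items":{"type":"array","items":{"type":"array","items":{"type":"number"}}}},"newtons":{"type":"number"}},"required":["targets"]}

```bash
mkdir -p pics; cat > h.py <<'E'
import numpy as np, cv2, json
from scipy.spatial.transform import Rotation as R
from rig import ctrl, capture, workorder
def snap(n,f):
    s=ctrl.read_state(); c=capture(n); cv2.imwrite(f'pics/{f}.png',c['color'])
    if 'world_from_camera' in c: T=np.array(c['world_from_camera'])
    else:
        A=np.eye(4);A[:3,:3]=R.from_rotvec(s['orientation']).as_matrix();A[:3,3]=s['ee_pos'];T=A@np.array(c['tool_from_camera'])
    np.savez(f'pics/{f}.npz',K=c['mtx'],T=T); return c['color']
def ray(f,p):
    d=np.load(f'pics/{f}.npz');v=d['T'][:3,:3]@np.linalg.inv(d['K'])@[p[0],p[1],1.];return d['T'][:3,3],v/np.linalg.norm(v)
def onz(f,p,z):
    o,v=ray(f,p);return o+v*(z-o[2])/v[2]
def tri(*fp):
    A=0;b=0
    for f,p in fp:
        o,v=ray(f,p);M=np.eye(3)-np.outer(v,v);A=A+M;b=b+M@o
    return np.linalg.solve(A,b)
def proj(f,X):
    d=np.load(f'pics/{f}.npz');c=np.linalg.inv(d['T'])@np.r_[X,1];u=d['K']@c[:3];return u[:2]/u[2]
E
python3 - <<'E'
from h import *
s=ctrl.read_state(); print({k:np.round(v,3) for k,v in s.items()})
for n in('scene','side','wrist'):
    snap(n,n+'0'); d=np.load(f'pics/{n}0.npz'); print(n,d['T'].round(2).tolist(),d['K'].tolist())
E
```

```text
{'time': np.float64(0.0), 'q': array([ 1.06 ,  0.312,  0.014,  1.513, -0.004,  1.319, -0.027]), 'joint_vel': array([-0.001,  0.001,  0.001,  0.   ,  0.003, -0.   , -0.001]), 'effort': array([-0.0000e+00, -3.7992e+01,  1.4600e-01, -2.3059e+01,  1.2000e-02,
        1.4000e-02, -0.0000e+00]), 'ee_pos': array([ 248.213, -490.037,  255.197]), 'orientation': array([-3.053e+00, -7.290e-01,  1.000e-03]), 'contact_force': array([ 0.755, -0.424,  0.359]), 'moment': array([-0.018, -0.036, -0.038]), 'grip_force': np.float64(0.0), 'gripper_width': np.float64(85.407)}
scene [[-0.85, -0.22, 0.48, 67.51], [-0.53, 0.34, -0.78, 521.51], [0.01, -0.91, -0.41, 454.34], [0.0, 0.0, 0.0, 1.0]] [[383.08146714537344, 0.0, 314.41424327972544], [0.0, 383.08146714537344, 191.6029334313655], [0.0, 0.0, 1.0]]
side [[-0.83, 0.36, -0.43, 958.76], [0.56, 0.54, -0.63, 486.56], [0.01, -0.76, -0.65, 792.63], [0.0, 0.0, 0.0, 1.0]] [[401.24680914393406, 0.0, 320.6774457185446], [0.0, 401.24680914393406, 207.3215494125924], [0.0, 0.0, 1.0]]
wrist [[0.45, -0.86, -0.25, 310.08], [-0.89, -0.43, -0.12, -459.18], [-0.0, 0.28, -0.96, 372.75], [0.0, 0.0, 0.0, 1.0]] [[340.8498540523554, 0.0, 318.03212744507465], [0.0, 340.8498540523554, 200.60666185841185], [0.0, 0.0, 1.0]]
```

View pics/scene0.png

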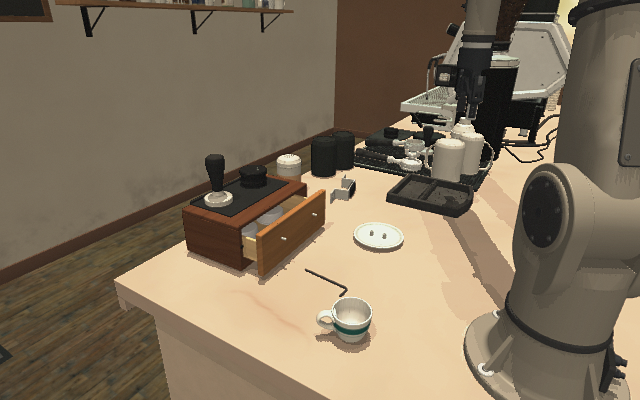

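View pics/side0.png

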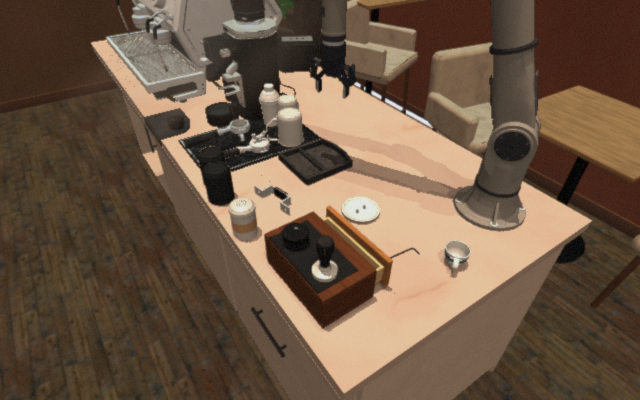

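The scene view shows the unit at about (250,220) with its drawer open, the pull at (343,188), the saucer at (378,236) and the hex key at (328,282). The side view shows the unit at (330,260), the pull at (273,194) and the shaker at (243,218). I'll zoom in on both.

```bash
python3 - <<'E'
from h import *
a=cv2.imread('pics/scene0.png')[145:285,175:395]; b=cv2.imread('pics/side0.png')[165:325,215:435]
a=cv2.resize(a,None,fx=3.6,fy=3.6,interpolation=cv2.INTER_CUBIC); b=cv2.resize(b,None,fx=3.6,fy=3.6,interpolation=cv2.INTER_CUBIC)
cv2.imwrite('pics/ca.png',a);cv2.imwrite('pics/cb.png',b)
# rough
print(onz('scene0',(340,200),0),onz('side0',(262,195),0))
print('dish',onz('scene0',(378,237),7),onz('side0',(360,209),7))
E
```

```text
[ 511.87226676 -338.72478163    0.        ] [ 547.6767453  -434.57359273    0.        ]
dish [ 338.44501827 -198.29131056    7.        ] [ 338.02687527 -202.39582809    7.        ]
```

View pics/ca.png

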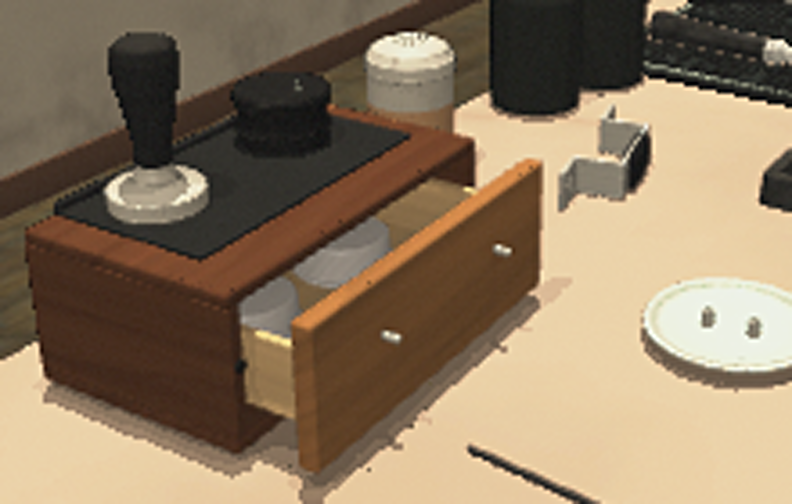

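View pics/cb.png

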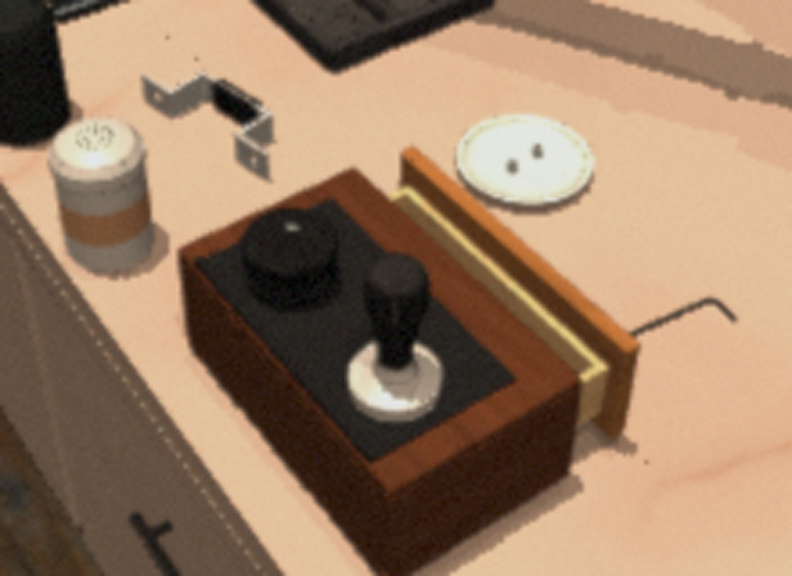

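The scene crop shows the studs at crop (384,335) and (495,248), the panel's top front edge running from (304,333) to (541,168), and the pull's near ear foot at (562,210). The side crop shows the pull's ear feet at (148,104) and (268,179), its grip at (236,100), and the unit's top corners at (355,170), (580,377), (388,490) and (182,255).

```bash
python3 - <<'E'
from h import *
S=lambda u,v:('scene0',(175+(u+.5)/3.6-.5,145+(v+.5)/3.6-.5)); D=lambda u,v:('side0',(215+(u+.5)/3.6-.5,165+(v+.5)/3.6-.5))
p=lambda n,f,z:print(n,onz(*f,z).round(1))
for n,f in dict(FL=S(236,300),FR=S(474,143),BL=S(28,232),dFR=D(355,170),dFL=D(580,377),dBL=D(388,490),dBR=D(182,255)).items(): p(n,f,105)
for n,f in dict(pL=S(304,333),pR=S(541,168),dpR=D(408,150),dpL=D(636,347)).items(): p(n,f,101)
for n,f in dict(sL=S(383,335),sR=S(495,248)).items(): p(n,f,65)
for n,f in dict(earL_s=S(562,210),earL=D(268,179),earR=D(148,104)).items(): p(n,f,0)
for n,f in dict(topL_s=S(562,172),topL=D(237,139),topL2=D(270,150),topR=D(145,77),topRs=S(604,110)).items(): p(n,f,30)
p('gripSide',D(236,88),30)
print('shaker',tri(S(410,45),D(97,133)))
print('hex',onz(*S(470,447),3),onz('scene0',(345,293),3), onz(*D(712,300),3),onz(*D(735,320),3))
print('cup',onz('scene0',(351,335),0), 'tray',onz('side0',(308,184),15),'blackcan',onz('side0',(222,200),0))
E
```

```text
FL [506.2  67.  105. ]
FR [ 516.3 -172.7  105. ]
BL [656.1  71.7 105. ]
dFR [ 524.3 -175.5  105. ]
dFL [516.4  66.6 105. ]
dBL [664.   70.1 105. ]
dBR [ 670.3 -167.5  105. ]
pL [460.5  68.7 101. ]
pR [ 464.  -169.7  101. ]
dpR [ 476.6 -176.3  101. ]
dpL [467.7  64.9 101. ]
sL [463.1   0.9  65. ]
sR [ 466.7 -119.9   65. ]
earL_s [ 524.1 -308.1    0. ]
earL [ 524.2 -307.3    0. ]
earR [ 560.6 -452.2    0. ]
topL_s [ 526.6 -310.9   30. ]
topL [ 536.2 -334.4   30. ]
topL2 [ 520.9 -307.2   30. ]
topR [ 560.4 -451.9   30. ]
topRs [ 560.  -441.1   30. ]
gripSide [ 502.6 -394.5   30. ]
shaker [ 663.70171617 -311.38785838  107.17756374]
hex [414.22820732 -11.09458677   3.        ] [312.55961892  12.36785014   3.        ] [318.26243481   1.66257695   3.        ] [318.58479769  26.25448322   3.        ]
cup [258.31588181  95.24587008   0.        ] tray [ 406.05084844 -385.42373808   15.        ] blackcan [ 662.69759963 -481.49024755    0.        ]
```

```bash
cat >> h.py <<'E'
def tgt(pos,yaw,src=None):
    """numbers for tool down, tool y along (cos yaw, sin yaw) (deg), from measured pose"""
    s=ctrl.read_state(); A=R.from_rotvec(s['orientation'])
    y=np.array([np.cos(np.radians(yaw)),np.sin(np.radians(yaw)),0]); z=np.array([0,0,-1.]); 
    B=R.from_matrix(np.c_[np.cross(y,z),y,z])
    print('shift',np.round(A.inv().apply(np.array(pos)-s['ee_pos'])/200,4),'turn',np.round((A.inv()*B).as_rotvec()/np.pi,4),'t',s['time'])
E
python3 - <<'E'
from h import *
s=ctrl.read_state();A=R.from_rotvec(s['orientation']).as_matrix();print(A.round(3))
print(np.array(capture('wrist')['tool_from_camera']).round(2))
for y in(2,-178):tgt([400,-60,255],y)
E
```

```text
[[ 0.892  0.452 -0.001]
 [ 0.452 -0.892  0.002]
 [-0.    -0.002 -1.   ]]
[[-0.0000e+00 -9.6000e-01 -2.8000e-01  6.9120e+01]
 [ 1.0000e+00 -0.0000e+00  0.0000e+00  1.0000e-01]
 [-0.0000e+00 -2.8000e-01  9.6000e-01 -1.1745e+02]
 [ 0.0000e+00  0.0000e+00  0.0000e+00  1.0000e+00]]
shift [ 1.6487 -1.5765  0.0053] turn [-4.000e-04 -2.000e-04 -3.618e-01] t 0.2
shift [ 1.6487 -1.5765  0.0053] turn [-3.000e-04  5.000e-04  6.382e-01] t 0.2
```

Request:
{"fn": "play_rows", "kwargs": {
  "targets": [
    [[1,0.2,-0.2,0,0,0,-0.045],[1,0.41,-0.4,0,0,0,-0.09],[1,0.62,-0.6,0,0,0,-0.135],[1,0.82,-0.79,0,0,0,-0.18],[1,0.82,-0.79,0,0,0,-0.18]]
  ]
}}

```text
time: 0.82
ee_pos: [325.4, -270.8, 256.5]
orientation: [-2.722, -1.567, -0.002]
contact_force: [0.0, -0.4, 0.8]
gripper_width: 85.8
grip_force: 0.0
```

```bash
python3 - <<'E'
from h import *
tgt([415,-60,235],2); print(ctrl.read_state()['ee_pos'])
E
```

```text
shift [ 1.1362 -0.1425  0.109 ] turn [ 1.000e-04 -5.000e-04 -1.787e-01] t 0.825
[ 325.43961523 -270.8228415   256.47584035]
```

Request:
{"fn": "play_rows", "kwargs": {
  "targets": [
    [[0,0.25,-0.03,0.02,0,0,-0.045],[0,0.5,-0.06,0.05,0,0,-0.09],[0,0.75,-0.09,0.08,0,0,-0.135],[0,1,-0.13,0.1,0,0,-0.179],[0,1,-0.13,0.1,0,0,-0.179]]
  ],
  "newtons": 40
}}

```text
time: 1.45
ee_pos: [404.3, -86.8, 236.2]
orientation: [-2.183, -2.258, -0.002]
contact_force: [-0.1, -1.3, -0.2]
gripper_width: 0.1
grip_force: 0.0
```

```bash
python3 - <<'E'
from h import *
tgt([415,-60,235],2); print(ctrl.read_state()['ee_pos'],ctrl.read_state()['q']); snap('wrist','w1')
E
```

```text
shift [0.1323 0.0579 0.006 ] turn [ 0.0001 -0.0005 -0.0005] t 1.45
[404.31756326 -86.83160006 236.15968289] [ 0.602758    0.06510503 -0.45071191  1.86876319  0.02844511  1.21429796
  0.17633732]
```

View pics/w1.png

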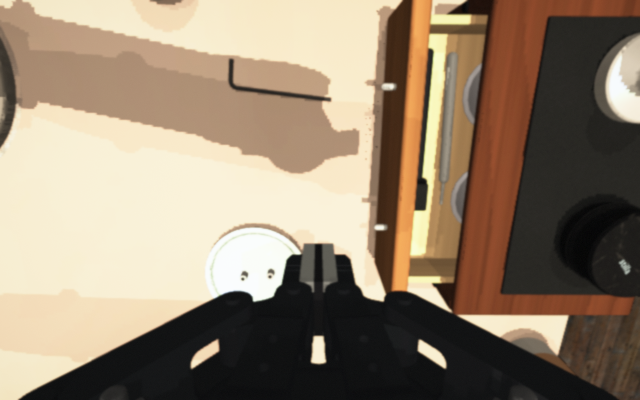

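The wrist view shows the studs at (388,86) and (380,227), and the bright top strip of the panel running from about (412,0) to (391,288). The unit's front top edge is near (490,0) to (456,312). I'll fit these edges precisely.

```bash
python3 - <<'E'
from h import *
im=cv2.imread('pics/w1.png')
for r in(5,60,120,180,240,280):
    print(r,[(c,*im[r,c]) for c in range(380,440,3)])
g=im.min(2)
for r0,c0 in((86,388),(227,380)):
    print(g[r0-6:r0+8,c0-16:c0+18])
E
```

```text
5 [(380, np.uint8(198), np.uint8(233), np.uint8(247)), (383, np.uint8(181), np.uint8(220), np.uint8(240)), (386, np.uint8(179), np.uint8(218), np.uint8(239)), (389, np.uint8(189), np.uint8(227), np.uint8(244)), (392, np.uint8(198), np.uint8(233), np.uint8(247)), (395, np.uint8(196), np.uint8(231), np.uint8(246)), (398, np.uint8(105), np.uint8(137), np.uint8(168)), (401, np.uint8(21), np.uint8(40), np.uint8(64)), (404, np.uint8(21), np.uint8(38), np.uint8(61)), (407, np.uint8(21), np.uint8(37), np.uint8(60)), (410, np.uint8(21), np.uint8(39), np.uint8(64)), (413, np.uint8(62), np.uint8(118), np.uint8(190)), (416, np.uint8(88), np.uint8(165), np.uint8(240)), (419, np.uint8(92), np.uint8(169), np.uint8(242)), (422, np.uint8(89), np.uint8(165), np.uint8(239)), (425, np.uint8(83), np.uint8(156), np.uint8(234)), (428, np.uint8(80), np.uint8(149), np.uint8(230)), (431, np.uint8(100), np.uint8(148), np.uint8(203)), (434, np.uint8(190), np.uint8(226), np.uint8(241)), (437, np.uint8(150), np.uint8(183), np.uint8(212))]
60 [(380, np.uint8(103), np.uint8(127), np.uint8(155)), (383, np.uint8(92),
[... 8248 characters left out ...]
 213 205 191 161 124 112 111 110 106 102 101 103 106 107 107 107 107
  105  93  75  62  47  32  26  27  25  25  24  22  26  36  51  65]
 [217 211 200 185 155 121 112 111 110 104  92  75  53  44  41  41  41  42
   41  38  33  29  28  25  22  25  25  25  24  24  26  36  52  66]
 [216 208 197 180 148 120 112 112 110 103  92  70  41  25  23  22  22  23
   23  23  24  25  24  25  24  25  25  24  25  23  26  38  53  67]
 [217 208 195 176 144 118 112 112 110 103  90  69  39  24  21  21  21  22
   22  22  22  23  23  24  25  25  25  25  25  24  28  40  56  70]
 [216 208 195 170 136 115 112 111 111 103  91  68  38  23  21  21  21  22
   22  22  22  22  24  25  25  26  25  26  25  24  29  42  59  73]]
```

```bash
python3 - <<'E'
from h import *
for p in((395,86),(382,86.5),(386.5,227),(373.8,227)): print(p,onz('w1',p,65).round(1))
for p in((412.5,5),(408.5,60),(403.8,120),(399.5,180),(395,240),(392,280)): print(p,onz('w1',p,101).round(1))
for p in((490,2),(456,310)): print(p,onz('w1',p,105).round(1))
E
```

```text
(395, 86) [462.3  -2.4  65. ]
(382, 86.5) [451.9  -3.1  65. ]
(386.5, 227) [ 466.2 -122.9   65. ]
(373.8, 227) [ 454.8 -123.3   65. ]
(412.5, 5) [461.4  46.9 101. ]
(408.5, 60) [462.4  13.  101. ]
(403.8, 120) [463.3 -27.3 101. ]
(399.5, 180) [464.6 -71.6 101. ]
(395, 240) [ 465.8 -120.5  101. ]
(392, 280) [ 466.7 -156.1  101. ]
(490, 2) [510.7  49.3 105. ]
(456, 310) [ 521.8 -180.   105. ]
```

Request:
{"fn": "play_rows", "kwargs": {
  "targets": [
    [[0,0.12,0.1,0.2,0,0,0],[0,0.12,0.1,0.45,0,0,0],[0,0.12,0.1,0.7,0,0,0],[0,0.12,0.1,0.73,0,0,0],[0,0.12,0.1,0.73,0,0,0]]
  ]
}}

```text
time: 2.12
ee_pos: [423.3, -67.2, 91.0]
orientation: [2.195, 2.246, 0.0]
contact_force: [0.1, 0.9, 0.7]
gripper_width: -0.1
grip_force: 0.0
```

Request:
{"fn": "play_rows", "kwargs": {
  "targets": [
    [[0,0,0.06,0,0,0,0],[0,0,0.1,0,0,0,0],[0,0,0.13,0,0,0,0],[0,0,0.15,0,0,0,0],[0,0,0.15,0,0,0,0]]
  ]
}}

```text
time: 2.75
ee_pos: [453.0, -65.0, 90.3]
orientation: [2.192, 2.25, 0.0]
contact_force: [-0.4, 0.1, 0.3]
gripper_width: -0.1
grip_force: 0.0
```

Request:
{"fn": "play_rows", "kwargs": {
  "targets": [
    [[0,0,0.03,0,0,0,0],[0,0,0.06,0,0,0,0],[0,0,0.08,0,0,0,0],[0,0,0.1,0,0,0,0],[0,0,0.1,0,0,0,0]]
  ]
}}

```text
time: 3.38
ee_pos: [473.5, -64.6, 90.5]
orientation: [2.192, 2.249, 0.002]
contact_force: [-0.5, 0.1, -0.6]
gripper_width: -0.2
grip_force: 0.0
```

Request:
{"fn": "play_rows", "kwargs": {
  "targets": [
    [[0,0,0.01,0,0,0,0],[0,0,0.02,0,0,0,0],[0,0,0.03,0,0,0,0],[0,0,0.04,0,0,0,0],[0,0,0.04,0,0,0,0]]
  ]
}}

```text
time: 4.0
ee_pos: [475.0, -64.6, 89.7]
orientation: [-2.187, -2.244, 0.015]
contact_force: [-12.8, 0.0, 10.9]
gripper_width: -0.1
grip_force: 6.6
```

Request:
{"fn": "play_rows", "kwargs": {
  "targets": [
    [[0,0,0.01,0,0,0,0],[0,0,0.02,0,0,0,0],[0,0,0.03,0,0,0,0],[0,0,0.03,0,0,0,0]]
  ]
}}

```text
time: 4.5
ee_pos: [478.9, -64.5, 89.2]
orientation: [-2.185, -2.242, 0.02]
contact_force: [-8.4, -0.1, 4.4]
gripper_width: 0.0
grip_force: 4.6
```

Request:
{"fn": "play_rows", "kwargs": {
  "targets": [
    [[0,0,0.01,0,0,0,0],[0,0,0.02,0,0,0,0],[0,0,0.03,0,0,0,0],[0,0,0.03,0,0,0,0]]
  ]
}}

```text
time: 5.0
ee_pos: [488.7, -64.3, 89.5]
orientation: [-2.188, -2.245, 0.011]
contact_force: [-10.0, 1.0, 5.6]
gripper_width: 0.0
grip_force: 5.1
```

```bash
python3 - <<'E'
from h import *
print(ctrl.read_state()['contact_force'])
im=snap('scene','s2'); a=cv2.resize(im[145:285,175:395],None,fx=3.6,fy=3.6,interpolation=cv2.INTER_CUBIC); cv2.imwrite('pics/c2.png',a)
E
```

```text
[-10.04922069   0.96995663   5.55611107]
```

View pics/c2.png

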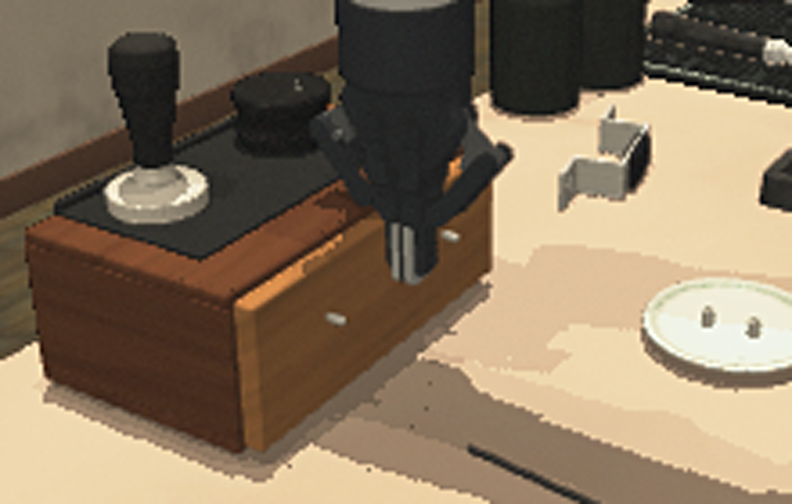

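The drawer front is now flush with the unit, with the studs at crop (330,317) and (445,235). Now I'll retreat and go to the pull.

Request:
{"fn": "play_rows", "kwargs": {
  "targets": [
    [[0,0,-0.1,0,0,0,0],[0,0,-0.3,0,0,0,0],[0.6,0,-0.3,-0.25,0,0,0],[0.6,0,-0.3,-0.5,0,0,0],[0.6,0,-0.3,-0.6,0,0,0]]
  ]
}}

```text
time: 5.68
ee_pos: [436.1, -65.8, 214.2]
orientation: [2.187, 2.244, 0.009]
contact_force: [0.1, -0.4, 0.5]
gripper_width: 51.2
grip_force: 0.0
```

```bash
python3 - <<'E'
from h import *
im=snap('wrist','w2'); print(ctrl.read_state()['ee_pos'])
r=lambda p,z:onz('w2',p,z).round(1)
# panel top strip edge & studs
g=im.astype(int); m=((g[...,2]>170)&(g[...,1]>95)&(g[...,0]<110)).astype(np.uint8)
for row in range(20,400,40):
    c=np.flatnonzero(m[row]); print(row,c[:1],c[-1:],len(c), r((c[0]-.5,row),101) if len(c) else '')
tgt([490,-385,215],14.2)
E
```

```text
[437.03972729 -65.91365977 215.65503646]
20 [425] [444] 20 [498.1  53.6 101. ]
60 [423] [442] 20 [499.4  30.9 101. ]
100 [419] [437] 19 [499.5   6.7 101. ]
140 [417] [433] 17 [501. -19. 101.]
180 [413] [430] 18 [501.1 -46.5 101. ]
220 [410] [426] 17 [502.  -75.9 101. ]
260 [410] [423] 14 [ 505.2 -107.4  101. ]
300 [] [] 0 
340 [] [] 0 
380 [] [] 0 
shift [-1.6018  0.223   0.0106] turn [ 0.0038  0.0013 -0.0706] t 5.725
```

Request:
{"fn": "play_rows", "kwargs": {
  "targets": [
    [[0.6,-0.25,0.03,0,0,0,-0.02],[0.6,-0.5,0.07,0,0,0,-0.04],[0.6,-0.75,0.11,0,0,0,-0.055],[0.6,-1,0.14,0,0,0,-0.07],[0.6,-1,0.14,0,0,0,-0.07]]
  ]
}}

```text
time: 6.35
ee_pos: [465.5, -271.0, 209.2]
orientation: [1.942, 2.467, -0.003]
contact_force: [-0.1, 0.9, 0.3]
gripper_width: 50.9
grip_force: 0.0
```

```bash
python3 - <<'E'
from h import *
print(ctrl.read_state()['ee_pos']);tgt([490,-380,215],14.2)
E
```

```text
[ 465.49086049 -271.04243444  209.15741936]
shift [-0.5584 -0.0089 -0.0276] turn [-0.0001  0.0009 -0.0034] t 6.35
```

Request:
{"fn": "play_rows", "kwargs": {
  "targets": [
    [[0.6,-0.2,0,-0.01,0,0,0],[0.6,-0.4,-0.01,-0.02,0,0,0],[0.6,-0.56,-0.01,-0.03,0,0,-0.003],[0.6,-0.56,-0.01,-0.03,0,0,-0.003]]
  ]
}}

```text
time: 6.85
ee_pos: [491.2, -376.6, 215.3]
orientation: [1.925, 2.482, -0.001]
contact_force: [-0.2, 0.6, 0.3]
gripper_width: 51.6
grip_force: 0.0
```

```bash
python3 - <<'E'
from h import *
print(ctrl.read_state()['ee_pos']);snap('wrist','w3')
E
```

```text
[ 491.22540527 -376.56864955  215.26442838]
```

View pics/w3.png

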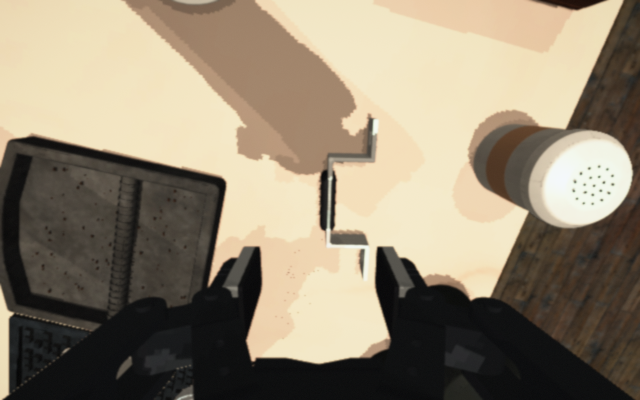

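The wrist view shows the black grip at columns 320–336, rows 170–230, and the ear ends' top edges at about (377,118) and (368,279).

```bash
python3 - <<'E'
from h import *
im=cv2.imread('pics/w3.png')
g=im.max(2).astype(int)
for r in(176,190,200,212,224): print(r,g[r,312:344].tolist())
for r in(122,135,150,258,270): print(r,g[r,356:384].tolist())
for n,p in dict(g1=(328.5,170),g2=(327.5,230),e1=(377.5,118),e2=(368.5,279),c1=(376,158),c2=(367.5,240)).items(): print(n,onz('w3',p,30).round(1))
E
```

```text
176 [244, 244, 244, 244, 244, 243, 236, 204, 132, 51, 14, 13, 13, 16, 22, 59, 114, 159, 185, 181, 125, 54, 41, 114, 204, 240, 244, 245, 244, 244, 244, 244]
190 [245, 245, 245, 244, 240, 233, 220, 181, 112, 46, 22, 25, 29, 34, 40, 79, 157, 201, 179, 106, 48, 28, 34, 98, 196, 239, 244, 244, 244, 245, 244, 244]
200 [245, 245, 244, 243, 241, 238, 230, 183, 92, 30, 22, 26, 31, 37, 45, 93, 171, 204, 166, 84, 36, 30, 68, 161, 227, 242, 244, 244, 245, 244, 244, 244]
212 [245, 245, 245, 244, 242, 236, 209, 134, 55, 24, 25, 31, 35, 40, 64, 131, 188, 190, 133, 62, 35, 33, 90, 190, 237, 244, 245, 244, 245, 245, 244, 245]
224 [244, 244, 244, 244, 242, 240, 230, 179, 85, 27, 27, 31, 36, 41, 82, 165, 204, 170, 88, 38, 30, 41, 112, 205, 240, 245, 245, 244, 245, 245, 245, 244]
122 [244, 244, 244, 244, 244, 244, 244, 244, 244, 242, 233, 197, 130, 84, 72, 72, 113, 204, 243, 249, 248, 246, 244, 244, 244, 244, 244, 244]
135 [176, 166, 164, 163, 164, 162, 159, 151, 139, 130, 124, 108, 90, 92, 101, 107, 134, 172, 176, 167, 186, 226, 241, 244, 244, 244, 244, 244]
150 [164, 164, 164, 164, 160, 149, 133, 128, 127, 125, 108, 87, 74, 72, 83, 114, 143, 155, 159, 178, 222, 241, 244, 244, 244, 244, 244, 244]
258 [242, 239, 232, 195, 128, 104, 109, 132, 206, 241, 246, 246, 245, 245, 244, 244, 244, 244, 240, 205, 106, 29, 12, 10, 12, 12, 13, 13]
270 [240, 239, 238, 231, 190, 118, 109, 184, 234, 244, 245, 244, 244, 244, 244, 244, 244, 242, 228, 163, 67, 16, 12, 10, 11, 13, 11, 11]
g1 [ 496.4 -363.8   30. ]
g2 [ 510.3 -419.9   30. ]
e1 [ 525.7 -309.3   30. ]
e2 [ 562.9 -459.9   30. ]
c1 [ 534.7 -342.8   30. ]
c2 [ 550.  -420.2   30. ]
```

```bash
python3 - <<'E'
from h import *
tgt([504,-393,28],13.9)
E
```

```text
shift [-0.108   0.0358  0.937 ] turn [ 0.0002 -0.0002  0.0037] t 6.9
```

Request:
{"fn": "play_rows", "kwargs": {
  "targets": [
    [[0.6,-0.108,0.036,0.2,0,0,0.003],[0.6,-0.108,0.036,0.45,0,0,0.003],[0.6,-0.108,0.036,0.7,0,0,0.003],[0.6,-0.108,0.036,0.85,0,0,0.003],[0.6,-0.108,0.036,0.9,0,0,0.003]]
  ]
}}

```text
time: 7.52
ee_pos: [502.9, -389.8, 33.9]
orientation: [-1.926, -2.475, -0.002]
contact_force: [0.1, -0.1, -0.2]
gripper_width: 51.3
grip_force: 0.0
```

```bash
python3 - <<'E'
from h import *
print(ctrl.read_state()['contact_force']);tgt([504,-393,28],13.9)
E
```

```text
[ 0.13369517 -0.14719346 -0.17040913]
shift [-0.0171  0.0016  0.0296] turn [-0.0006 -0.0015  0.0018] t 7.525
```

Request:
{"fn": "play_rows", "kwargs": {
  "targets": [
    [[0.6,-0.015,0,0.03,0,0,0],[0,-0.015,0,0.03,0,0,0],[0,-0.015,0,0.03,0,0,0],[0,-0.015,0,0.03,0,0,0],[0,-0.015,0,0.03,0,0,0]]
  ],
  "newtons": 60
}}

```text
time: 8.15
ee_pos: [505.5, -396.6, 32.0]
orientation: [1.93, 2.474, 0.0]
contact_force: [-0.4, -0.3, 6.4]
gripper_width: 12.8
grip_force: 60.8
```

```bash
python3 - <<'E'
from h import *
s=ctrl.read_state();print(s['ee_pos'],s['contact_force'],s['grip_force'],s['gripper_width'])
im=snap('wrist','w4');
E
```

```text
[ 505.45241789 -396.58665801   32.04150686] [-0.38547494 -0.30539292  6.42875828] 60.77728629112244 12.840735377951791
```

View pics/w4.png

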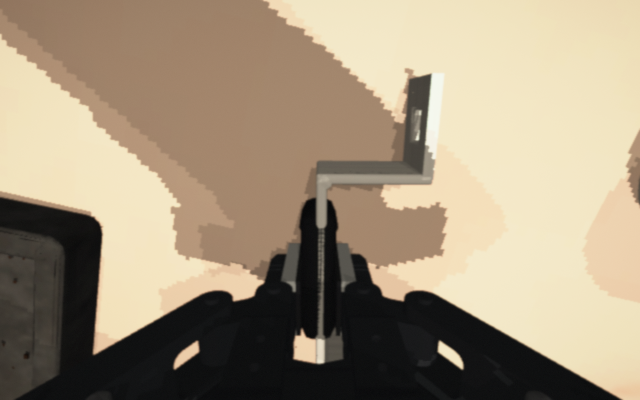

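The pull is in the fingers. The near ear's top back edge runs from (442,73) to (433,180), its slot is at (416,125), and the strap corner is at (319,163).

```bash
python3 - <<'E'
from h import *
s=ctrl.read_state();A=R.from_rotvec(s['orientation'])
tool=lambda p,z:A.inv().apply(onz('w4',p,z)-s['ee_pos']).round(1)
for n,p in dict(end=(442.5,73),bend=(433.5,180),strapL=(317,163),gripend=(319,200)).items(): print(n,tool(p,30),onz('w4',p,30).round(1))
print('slot',tool((416,125),15)); print(A.as_matrix().round(3))
E
```

```text
end [79.2 39.8  1.9] [ 524.8 -310.1   30. ]
bend [43.1 40.2  2. ] [ 534. -345.   30.]
strapL [49.3 -1.5  1.9] [ 492.  -349.1   30. ]
gripend [35.7 -0.8  1.9] [ 496.  -362.2   30. ]
slot [61.5 36.6 17. ]
[[-0.243  0.97   0.003]
 [ 0.97   0.243 -0.002]
 [-0.002  0.002 -1.   ]]
```

Request:
{"fn": "play_rows", "kwargs": {
  "targets": [
    [[0,0,0,-0.1,0,0,0],[0,0,0,-0.3,0,0,0],[0,0,0,-0.5,0,0,0],[0,0,0,-0.7,0,0,0],[0,0,0,-0.7,0,0,0]]
  ]
}}

```text
time: 8.82
ee_pos: [506.5, -397.2, 175.3]
orientation: [1.927, 2.47, 0.0]
contact_force: [0.2, -0.7, -1.9]
gripper_width: 12.6
grip_force: 60.0
```

```bash
python3 - <<'E'
from h import *
s=ctrl.read_state();print(s['ee_pos'],s['contact_force'],s['grip_force'])
tgt([435,-230,170],7); tgt([425,-62,170],1.7)
E
```

```text
[ 506.52773186 -397.21731977  175.33586989] [ 0.20665462 -0.67503169 -1.8566438 ] 60.02689719200134
shift [ 0.8981 -0.1436  0.0196] turn [0.002  0.0021 0.0393] t 8.825
shift [1.725  0.0122 0.0147] turn [0.0021 0.002  0.0688] t 8.825
```

Request:
{"fn": "play_rows", "kwargs": {
  "targets": [
    [[0,0.22,-0.04,0,0,0,0.01],[0,0.45,-0.08,0,0,0,0.02],[0,0.68,-0.11,0,0,0,0.03],[0,0.9,-0.14,0.02,0,0,0.04],[0,0.9,-0.14,0.02,0,0,0.04]]
  ]
}}

```text
time: 9.45
ee_pos: [430.6, -223.1, 164.6]
orientation: [-2.073, -2.352, 0.002]
contact_force: [1.0, -1.1, -1.1]
gripper_width: 12.8
grip_force: 59.9
```

```bash
python3 - <<'E'
from h import *
s=ctrl.read_state();print(s['ee_pos'],s['contact_force'],s['grip_force'])
tgt([425,-62,140],1.7)
E
```

```text
[ 430.59802215 -223.13509631  164.60798893] [ 0.95389018 -1.11623718 -1.08721634] 59.947603940963745
shift [0.8022 0.0742 0.1262] turn [-0.0017 -0.0013  0.0307] t 9.45
```

Request:
{"fn": "play_rows", "kwargs": {
  "targets": [
    [[0,0.2,0.02,0.03,0,0,0.01],[0,0.4,0.04,0.06,0,0,0.02],[0,0.6,0.06,0.1,0,0,0.03],[0,0.8,0.074,0.126,0,0,0.031],[0,0.8,0.074,0.126,0,0,0.031]]
  ]
}}

```text
time: 10.07
ee_pos: [428.1, -64.3, 140.3]
orientation: [-2.187, -2.252, 0.0]
contact_force: [0.0, -0.7, -2.3]
gripper_width: 12.9
grip_force: 59.9
```

```bash
python3 - <<'E'
from h import *
s=ctrl.read_state();print(s['ee_pos'],s['contact_force'],s['grip_force'])
tgt([430,-62.5,82],1.7)
E
```

```text
[428.11154559 -64.27661917 140.27711563] [ 0.02142366 -0.6950967  -2.34407788] 59.86022114753723
shift [0.0081 0.0103 0.2914] turn [-0.0007 -0.0006 -0.0001] t 10.075
```

Request:
{"fn": "play_rows", "kwargs": {
  "targets": [
    [[0,0.005,0,0.1,0,0,0],[0,0.008,0,0.2,0,0,0],[0,0.008,0,0.29,0,0,0],[0,0.008,0,0.29,0,0,0],[0,0.008,0,0.29,0,0,0]]
  ]
}}

```text
time: 10.7
ee_pos: [429.4, -66.8, 83.5]
orientation: [2.197, 2.245, 0.0]
contact_force: [0.1, -0.4, -0.9]
gripper_width: 12.8
grip_force: 59.8
```

```bash
python3 - <<'E'
from h import *
s=ctrl.read_state();print(s['ee_pos'],s['contact_force'],s['grip_force'])
a=snap('wrist','w5')[0:250,280:480]; b=snap('scene','s5')[180:280,220:353]
a=cv2.resize(a,None,fx=2.4,fy=2.4,interpolation=cv2.INTER_CUBIC);b=cv2.resize(b,(480,360),interpolation=cv2.INTER_CUBIC)
a=cv2.resize(a[:,:480],(480,600))[:, :320*480//480] if 0 else a
c=np.zeros((600,800,3),np.uint8); c[:600,:320]=cv2.resize(a[:,:],(480,600))[:,80:400]; c[:360,320:]=b
cv2.imwrite('pics/c5.png',c)
E
```

```text
[429.38605603 -66.81059203  83.46565547] [ 0.12359906 -0.42937495 -0.90592007] 59.84879672527313
```

View pics/c5.png

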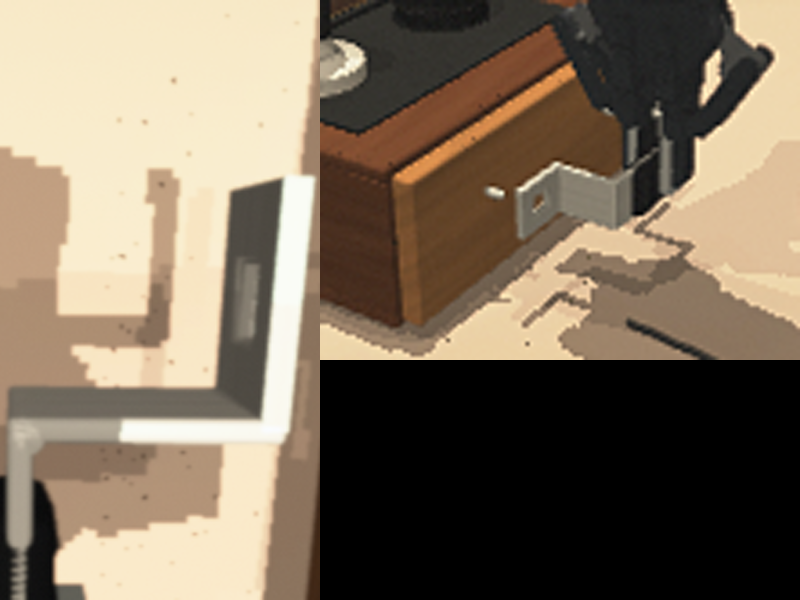

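The composite shows the wrist view (left), where the near ear and its slot line up square to the drawer front. The scene view (right) has the slot centre at crop (539,202), and the left stud from root (488,190) to tip (503,194). Next I'll measure the relative offsets.

```bash
python3 - <<'E'
from h import *
def onx(f,p,x):
    o,v=ray(f,p);return (o+v*(x-o[0])/v[0]).round(1)
C=lambda u,v:((u-320+.5)/3.609+220-.5,(v+.5)/3.6+180-.5)
print('slot',onx('s5',C(539,202),464.5),'stud root',onx('s5',C(488,190),499.5),'tip',onx('s5',C(503,194),488))
im=cv2.imread('pics/w5.png'); g=im.min(2)
d=im[:, 400:480].astype(int)
m=((d.min(2)>110)&(d.max(2)-d.min(2)<45)).astype(np.uint8)
n,l,st,ce=cv2.connectedComponentsWithStats(m)
for i in range(1,n):
    if 15<st[i,4]<3000: print(st[i]+[400,0,0,0,0],ce[i]+[400,0])
cv2.imwrite('pics/c6.png',cv2.resize(im[0:200,360:560],None,fx=3,fy=3,interpolation=cv2.INTER_CUBIC))
# scene stud & slot local
E
```

```text
slot [464.5   1.1  69. ] stud root [499.5   1.5  65.8] tip [488.    2.6  67.4]
[414 111   6  29 114] [416.83333333 126.10526316]
[477 113   3  10  22] [478.27272727 117.5       ]
[400 255  21  45 611] [408.38461538 272.86579378]
```

View pics/c6.png

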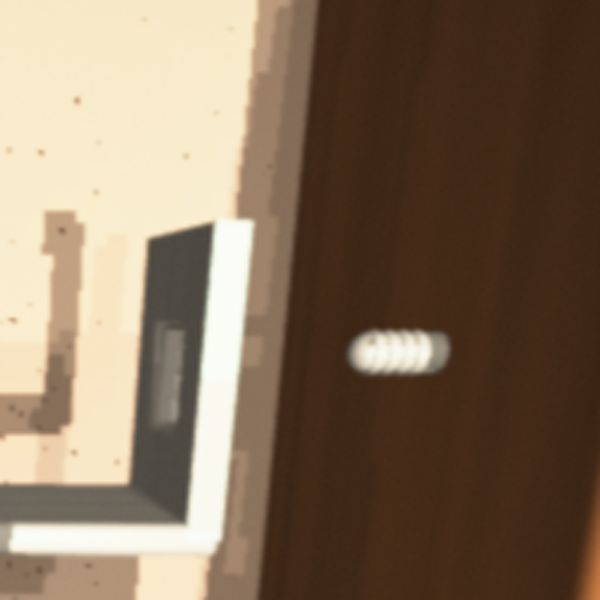

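```bash
python3 - <<'E'
from h import *
d=np.load('pics/w5.npz'); A=R.from_rotvec([2.197,2.245,0]); P=np.array([429.4,-66.8,83.5])
tool=lambda p,z:(A.inv().apply(onz('w5',p,z)-P)).round(1)
print('slot',tool((416,125),66.5),'tip',tool((476.7,117.7),65),'root',tool((509.3,117),65))
for p in((466,0),(447,195)): print('faceBottom',onz('w5',p,10).round(1))
s=ctrl.read_state();print(s['ee_pos'],A.as_matrix().round(3)[:2,:2].tolist())
E
```

```text
slot [61.2 36.7 17. ] tip [63.9 60.5 18.5] root [64.1 73.1 18.5]
faceBottom [499.5  53.3  10. ]
faceBottom [502.8 -47.3  10. ]
[429.68079148 -66.50495701  83.85828014] [[-0.022, 1.0], [1.0, 0.022]]
```

Request:
{"fn": "play_rows", "kwargs": {
  "targets": [
    [[0,0.014,0,0.01,0,0,-0.0025],[0,0.014,0.03,0.01,0,0,-0.0025],[0,0.014,0.06,0.01,0,0,-0.0025],[0,0.014,0.06,0.01,0,0,-0.0025],[0,0.014,0.06,0.01,0,0,-0.0025]]
  ]
}}

```text
time: 11.42
ee_pos: [440.7, -62.9, 81.0]
orientation: [-2.187, -2.255, 0.0]
contact_force: [-0.7, 0.5, -2.0]
gripper_width: 12.8
grip_force: 59.9
```

```bash
cat > chk.py <<'E'
from h import *
s=ctrl.read_state();print(s['time'],s['ee_pos'].round(2) if hasattr(s['ee_pos'],'round') else s['ee_pos'],'F',np.round(s['contact_force'],1),'M',np.round(s['moment'],2),'grip',s['grip_force'])
A=R.from_rotvec(s['orientation']);print('yawvec',A.as_matrix()[:2,1].round(4),'tilt',A.as_matrix()[:2,2].round(4))
im=snap('wrist','wk').astype(int)[60:200,425:600]
m=((im.min(2)>90)&(im.max(2)-im.min(2)<45)).astype(np.uint8)
n,l,st,ce=cv2.connectedComponentsWithStats(m)
for i in range(1,n):
    if 40<st[i,4]<3000: print(st[i]+[425,60,0,0,0],A.inv().apply(onz('wk',ce[i]+[425,60],65)-s['ee_pos']).round(1))
# scene: bright stud blob near left stud and dark/brown slot on ear
im=snap('scene','sk')[225:245,260:295]; print(im.min(2).tolist() if 0 else '')
np.save('pics/sk.npy',im)
E
python3 chk.py; python3 -c "
import numpy as np
im=np.load('pics/sk.npy');print('\n'.join(' '.join('%3d'%v for v in r) for r in im[...,0]))"
```

```text
11.425 [440.68 -62.88  81.01] F [-0.7  0.5 -2. ] M [0.03 0.05 0.05] grip 59.86244559288025
yawvec [0.9995 0.0306] tilt [-0.0004  0.    ]
[ 425   71   20  115 1472] [61.6 42.9 16. ]
[450 122  33  14 401] [60.  55.7 16. ]

 39  38  38  39  37  38  38  39  39  37  41  38  39  40  38  41  40  36  35  33  67  27  32  30  35  38  39  37  35  40  37  36  38  38  39
 38  38  39  41  38  40  35  41  39  39  39  39  39  41  41  39  35  46 122 196 175 228 147  64  25  29  34  34  35  36  35  40  37  37  37
 40  38  39  40  39  40  40  41  38  40  40  37  39  39  37  36  42 119 194 144 105 137 161 204 201 150  61  26  28  30  36  38  37  36  39
 38  40  38  40  40  41  39  39  38  40  39  40  39  36  36  88 196 193 146  92  92 111 115 121 118 157 201 203 158  64  25  31  33  35  33
 38  38  38  40  41  38  42  40  38  39  39  37  35  43 120 195 169 102  93  86  93 112 112 111 110 114 115 119 148 128 123  90  80  45  27
 40  35  40  42  38  39  39  36  37  35  37  31  41 127 209 152  96  87  89  90  95 114 113 111 112 113 110 110 114 116 115 122 127 129 134
 39  41  39  40  38  34  45  29  30  30
[... 1220 characters left out ...]

 41  39  40  39  40  39  37  37  43  97 107  89  91  92  90  91  91  92  93  81  53  41  52  64  96 122 110 111 112 112 112 113 113 113 111
 43  42  41  39  36  37  40  37  42  97 108  91  91  91  93  92  91  92  68  41  37  37  35  36  62  83  88 102 122 111 111 110 112 113 114
 41  39  40  39  39  38  36  36  43  96 110  89  92  93  91  95  92  66  40  36  38  36  38  56  79  80  78  79  82  78 100 117 109 109 111
 40  38  38  39  37  39  34  35  45  98 113  89  92  93  94  93  51  37  37  34  37  38  54  79  79  78  77  78  76  73  81 145 119 112 112
 40  37  38  39  39  37  39  36  44  98 112  91  93  95  66  43  37  38  38  35  48  77  77  80  78  79  78  77  76  79 141 163 160 160 158
```

```bash
python3 - <<'E'
from h import *
s=ctrl.read_state();A=R.from_rotvec(s['orientation']);P=s['ee_pos'];print(P)
sl=P+A.apply([61.2,36.4,17]); st=P+A.apply([60,73.1,0]); st[2]=65
print('slot',sl,proj('sk',sl),'seen 275.3,235.6'); print('root',st,proj('sk',st),'seen 265.5,232.3')
for dz in (1,):print((proj('sk',sl+[0,0,1])-proj('sk',sl)),(proj('sk',st+[0,0,1])-proj('sk',st)),proj('sk',sl+[0,1,0])-proj('sk',sl))
tp=st+[-5,-.15,0];print('mid stud',proj('sk',tp))
E
```

```text
[440.50776694 -62.93874796  80.99001057]
slot [475.01020918  -0.65526736  63.96798005] [276.63986399 236.12058973] seen 275.3,235.6
root [511.73797027  -0.7304965   65.        ] [262.11682388 230.64333194] seen 265.5,232.3
[-0.01529762 -0.43690181] [-0.02255794 -0.43009463] [-0.30461044  0.21758186]
mid stud [264.10284898 231.28077786]
```

Request:
{"fn": "play_rows", "kwargs": {
  "targets": [
    [[0,-0.005,0.015,0,0,0,0],[0,-0.005,0.03,0,0,0,0],[0,-0.005,0.05,0,0,0,0],[0,-0.005,0.07,0,0,0,0],[0,-0.005,0.07,0,0,0,0]]
  ]
}}

```text
time: 12.15
ee_pos: [455.3, -63.4, 81.1]
orientation: [2.187, 2.255, 0.001]
contact_force: [-0.1, -0.2, -1.8]
gripper_width: 12.9
grip_force: 59.9
```

```bash
python3 chk.py
```

```text
12.15 [455.28 -63.37  81.12] F [-0.1 -0.2 -1.8] M [-0.03  0.07  0.01] grip 59.86289083957672
yawvec [0.9995 0.0308] tilt [0.0004 0.0001]
[ 425   72   20  114 1502] [61.5 43.  16.1]
```

Request:
{"fn": "play_rows", "kwargs": {
  "targets": [
    [[0,0,0.01,0,0,0,0],[0,0,0.02,0,0,0,0],[0,0,0.025,0,0,0,0],[0,0,0.03,0,0,0,0],[0,0,0.03,0,0,0,0]]
  ]
}}

```text
time: 12.88
ee_pos: [460.9, -63.3, 81.1]
orientation: [2.187, 2.255, 0.0]
contact_force: [0.3, 0.1, -1.3]
gripper_width: 12.7
grip_force: 59.9
```

```bash
python3 chk.py
```

```text
12.875 [460.87 -63.3   81.1 ] F [ 0.3  0.1 -1.3] M [-0.05 -0.02 -0.03] grip 59.86279606819153
yawvec [0.9995 0.0306] tilt [ 0.0001 -0.    ]
[ 425   72   19  114 1324] [61.8 42.7 16.1]
```

Still no contact. I'll advance in small steps until the force rises.

Request:
{"fn": "play_rows", "kwargs": {
  "targets": [
    [[0,0,0.005,0,0,0,0],[0,0,0.01,0,0,0,0],[0,0,0.015,0,0,0,0],[0,0,0.02,0,0,0,0],[0,0,0.02,0,0,0,0]]
  ]
}}

```text
time: 13.6
ee_pos: [461.8, -63.3, 80.4]
orientation: [-2.184, -2.252, 0.008]
contact_force: [-6.6, -0.3, 2.1]
gripper_width: 13.1
grip_force: 60.4
```

Request:
{"fn": "play_rows", "kwargs": {
  "targets": [
    [[0,0,0.005,0,0,0,0],[0,0,0.01,0,0,0,0],[0,0,0.012,0,0,0,0],[0,0,0.012,0,0,0,0],[0,0,0.012,0,0,0,0]]
  ]
}}

```text
time: 14.22
ee_pos: [462.0, -63.3, 79.9]
orientation: [-2.182, -2.25, 0.013]
contact_force: [-10.1, -0.3, 4.9]
gripper_width: 12.8
grip_force: 60.9
```

```bash
python3 chk.py; python3 - <<'E'
from h import *
print(ctrl.read_state()['contact_force'])
im=snap('scene','s9')[222:248,255:295,0]
print('\n'.join(' '.join('%3d'%v for v in r) for r in im))
E
```

```text
14.225 [462.   -63.3   79.95] F [-10.1  -0.3   4.9] M [0.03 1.87 0.15] grip 60.8508163690567
yawvec [0.9995 0.0307] tilt [-0.0113 -0.0007]
[ 425   72   18  113 1277] [62.6 41.9 14.4]

[-11.23485452  -0.05916565   5.38577025]
 76  68  63  50  38  37  34  36  38  37  37  40  39  40  39  39  37  35  39  40  37  40  39  39  42  43  39  41  41  40  38  37  38  35  38  38  67 116  64  26
 69  57  40  39  37  36  36  39  40  40  39  38  39  38  35  37  43  47  26  30  32  33  40  37  39  40  41  41  40  41  39  34  39  38  40  39  57  72  34  54
 51  38  35  34  36  37  38  39  39  39  41  37  35  33  35  91 200 172 212 155  92  65  30  29  36  37  42  37  38  38  36  38  38  37  34  35  29  53  53  30
 36  34  36  37  38  36  39  35  41  40  37  34  37  65 118 166 105 106 124 133 176 208 159 150  70  32  38  37  37  37  37  36  36  37  35  49 131 123  43  25
 35  38  36  39  37  38  41  41  37  36  31  31  75 171 140  98  89  95 111 112 118 119 127 160 128 115  88  48  29  33  37  35  36  38  78 118 119  82  29  28
 37  39  39  36  39  39  39  37  35  34  66 100 194 121  95  88  90  96 115
[... 2584 characters left out ...]
  36  36  66  78  79  80  78  77  78  75  81 144 163 166 162
 40  40  41  37  37  38  62  91  69  35  36  36  40  40  38  39  40  40  40  37  37  39  41  34  38  59  79  79  78  79  79  79  78  75  77 140 163 162 162 162
 38  41  41  39  39  37  39  45  41  38  37  38  39  39  37  37  37  38  38  36  39  38  36  38  58  79  79  78  77  77  77  77  74  80 141 162 162 160 160 161
 39  38  37  37  35  38  36  35  38  38  40  40  38  39  40  37  38  35  38  37  37  34  39  54  79  77  76  76  77  77  77  75  81 143 164 163 160 160 160 160
 40  38  40  38  39  38  38  38  36  38  40  38  38  36  40  40  36  39  38  37  36  40  68  78  78  79  76  76  78  77  77  77 102 168 166 165 162 161 162 163
```

Request:
{"fn": "play_rows", "kwargs": {
  "targets": [
    [[0,0,0,-0.004,0,0,0],[0,0,0,-0.008,0,0,0],[0,0,0,-0.008,0,0,0],[0,0,0,-0.008,0,0,0]]
  ]
}}

```text
time: 14.88
ee_pos: [461.8, -63.3, 80.4]
orientation: [-2.181, -2.249, 0.013]
contact_force: [-6.3, 0.1, -3.4]
gripper_width: 13.1
grip_force: 59.6
```

```bash
python3 chk.py; python3 - <<'E'
from h import *
im=snap('scene','s10')[228:240,258:275,0]
print('\n'.join(' '.join('%3d'%v for v in r) for r in im))
for i in range(3): capture('side'); print(ctrl.read_state()['contact_force'])
E
```

```text
14.875 [461.84 -63.26  80.39] F [-6.3  0.1 -3.4] M [-0.18  1.52  0.14] grip 59.60614800453186
yawvec [0.9995 0.0308] tilt [-0.0117 -0.0001]
[ 425   72   18  113 1266] [62.6 42.  14.9]

 37  37  37  35  34  33  88 212 146 101  92  89  89  89  99 112 112
 40  40  34  35  67 113 212 156  94  88  88  91  88  89  95 115 113
 37  38  36  91 213 146 107  94  87  89  87  90  89  90  96 111 110
 36  39  76 143 159  95  87  87  87  76  96  99  89  91  95 115 112
 38  41  77 116 102  87  89  89  95 109 178 113  85  88  94 114 112
 39  38  61 113  94  89  90  97 109 132 193 168 198  87  93 104 110
 39  36  60 112  95  89  88  79  58  87 122 135 122  72  96 105 110
 39  38  62 114  99  91  92  90  36  64  70  94  98  88  92 104 111
 40  41  60 107 100  92  94  92  85  83  95  92  91  93  94 104 113
 38  36  45 104 100  92  90  92  96 104  91  90  91  94  66  52  87
 39  35  45 107 101  90  91  92  98  94  93  94  94  68  37  34  42
 38  36  46 105 102  91  91  90  93  94  94  80  56  39  33  37  37
[-7.02398723 -0.75170104 -3.60758958]
[-7.42422545 -0.88794686 -3.59833887]
[-6.78526262 -1.45327397 -2.69068144]
```

Request:
{"fn": "play_rows", "kwargs": {
  "targets": [
    [[0,0,0.006,-0.004,0,0,0],[0,0,0.013,-0.004,0,0,0],[0,0,0.013,-0.004,0,0,0],[0,0,0.013,-0.004,0,0,0],[0,0,0.013,-0.004,0,0,0]]
  ]
}}

```text
time: 15.8
ee_pos: [462.0, -63.3, 80.5]
orientation: [-2.179, -2.246, 0.019]
contact_force: [-10.1, -0.2, -1.5]
gripper_width: 12.3
grip_force: 59.8
```

```bash
python3 chk.py; python3 - <<'E'
from h import *
for i in range(8): capture('side'); print(np.round(ctrl.read_state()['contact_force'],1))
E
```

```text
15.8 [462.04 -63.27  80.53] F [-10.1  -0.2  -1.5] M [-0.19  2.14  0.14] grip 59.793110489845276
yawvec [0.9994 0.0306] tilt [-0.017  -0.0002]
[ 425   72   18  113 1260] [62.6 41.9 14.8]

[-11.1  -0.6  -2.5]
[-10.2  -0.6  -2.5]
[-10.5  -0.8  -1.7]
[-12.2  -0.9  -1.7]
[-10.2  -1.   -2.2]
[-10.8  -1.1  -2.2]
[-11.3  -0.5  -2.6]
[-9.9 -0.4 -2.9]
```

```bash
python3 -c "
from rig import workorder;print(workorder.job_done())"
```

```text
the job is handed in; nothing more can be done
None
```

I've handed the job in: the drawer is home, and the pull is over both studs, still held in the gripper and pressed on the front with about 11 N. The hand-in returned no pass or fail. The last readings were steady, but the pull may sit about 2 mm low (limit 4 mm).

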